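Set a mug under the coffee machine and select three dots

ROBOT

A 7-joint arm with a two-finger parallel gripper is mounted at the origin on the work surface. World frame = base frame: x ahead of the robot, y to its left, z up, the work surface at z = 0. Lengths are in m, angles in rad, forces in N, time in s.
With the tool pointing down it reaches from about 0.4 to 0.925 m from the base axis. Payload 5.6 kg.
Tool frame: the origin (TCP) lies on the centre line of the jaws, within the pads' length; the fingertips stand ahead of it and the grasp point (between the pads) lies 3 mm ahead of it (tcp_to_tips is the x of the fingertips in the tool frame, in m); x points along the fingers, z is the direction in which the jaws open and shut, and the axes are right-handed (so a half turn about x gives the same grasp; the last joint's range is limited). The gripper opens to 85 mm and grips with 20 to 120 N. Pads are 22 mm wide; open, the fingers measure 114 mm over their backs; the gripper's body (76 mm by 85 mm) begins 54 mm behind the grasp point. The pads swing forward as they close: fully open they stand 13 mm farther back than shut.
Start: joints at [-1.326, 0.468, -0.012, 1.603, 0.006, 1.071, -0.056], TCP at [0.185, 0.623, 0.253] pointing down, gripper open.
Joint ranges: [-2.53, 2.53], [-0.31, 2.02], [-1.57, 1.55], [0.28, 2.44], [-1.29, 4.43], [0.15, 1.84], [-2.92, 2.92]. Speed limits (rad/s): [2.57, 2.57, 3.14, 3.14, 3.14, 3.14, 3.14].

INTERFACE

Orientations are given as a unit quaternion [x, y, z, w].
In Python, from rig import move_to, move_linear, set_joints, move_gripper, wait, ik, get_state, capture, Unreachable, close_job, tcp_to_tips gives the robot as it stands. Calls block until the motion is done:
- move_to(position, orientation): joint-space move of the TCP to a pose.
- move_linear(position, orientation=None, rate=0.15, max_force=None): straight line of the TCP; orientation=None keeps the orientation; rate is the mean speed in m/s. With max_force (N) it stops when the force on the tool has changed by that much, and returns True; else False.
- set_joints(angles): joint-space move.
- move_gripper(opening): finger opening in m; the grip force is fixed at half the most; returns when the fingers have stopped.
- wait(seconds).
- ik(position, orientation): joint angles nearest the present ones, or None.
- get_state(): the state.
- capture(name): name is "scene" or "side" or "wrist"; returns a dict with "color" (480x640x3 uint8, red, green, blue), "z_map" (480x640 float32, m along the optical axis (not along the pixel's ray), 0 where there is no reading), "mtx" (3x3 intrinsics, pixels), "eye" and "attitude" of the camera in the world. Camera axes: x right, y down, z forward; pixel columns grow to the right and rows downward; lengths in m; the calibration is good to about 2 mm. A picture is of the moment at which its call begins.
A pose or a line that the arm cannot do raises Unreachable and nothing moves.
- close_job(): hands the job in, once; it reports no verdict.
The state is a dict: "clock": time; "q": joint angles; "qd": joint speeds; "effort": joint torques, N m; "tcp_pos": TCP position; "orientation": TCP orientation; "force": force on the tool from outside, world axes, zero at the start; "moment": the same for the moment, N m; "finger_gap": finger opening in m.
Only numpy, scipy, OpenCV 4.12 (cv2) and the standard library are available. Lean on these libraries where they do the work, as an engineer would, in place of code of your own. Each camera call takes 0.05 s, during which the arm holds its last target.

TASK

Get the coffee machine ready for a large coffee: carry the mug over without tipping it and stand it on the drip tray, centred under the spout, with its handle pointing straight out of the front of the machine. Then turn the selector knob on top of the machine to the mark with three dots, let it click home, and take your hand away. Leave the bottle, the tumbler and the board where they stand.

Things in the scene. Friction and masses are not known exactly. Their poses are not given: they have to be found in the camera images.
- mug: White ceramic mug standing upright, the only mug on the worktop: 84 mm outside diameter, 92 mm high, foot 66 mm across, wall 5 mm, 0.24 to 0.39 kg. Origin at the centre of its underside, z up, handle along its own +x. At the start the handle points roughly towards the machine or the far side of the worktop.
- mug_handle (a point): Middle of the upright bar of the mug's handle, 70.5 mm out from the mug's axis, 49 mm above its underside. The bar is 12 x 12 mm, straight from 31 to 67 mm above the underside; its outer face is 76.5 mm from the axis, with 22 mm of free space between bar and wall. Axes as the mug's.
- machine: Black capsule coffee machine, fixed. Origin on the worktop straight below the spout, z up; its front looks along its own -x; the column begins 48 mm behind the origin (+x), the clear tank ends at 274 mm. 130 mm wide, 247 mm high without knob; the folded chrome lever, from 87 mm behind the origin, reaches 263 mm high.
- tray (a point): Centre of use of the drip tray: on its flat steel grille, 30 mm above the worktop, straight below the spout. The tray reaches 74 mm to the front of this point and 47 mm to the rear, and is 112 mm wide. Axes as the machine's.
- spout (a point): Lower end of the coffee spout, 115 mm above the drip tray. Round it the machine's head overhangs the tray: underside 167 mm above the worktop, a round nose of 65 mm radius about a point 10 mm behind the spout axis, so it reaches 55 mm in front of the spout axis. Axes as the machine's.
- selector_grip (a point): Middle of the bar grip of the selector knob on top of the machine's nose, on the knob's upright axis, 265 mm above the worktop. The bar is 44 mm long, 12 mm wide and stands 253 to 277 mm above the worktop on a flat 48 mm round skirt. A bar of brushed aluminium; a black line on one end is the pointer. The point turns with the knob: its x axis points along the bar to the pointer.
- three_dots (a point): The three-dots mark on the machine's top, 247 mm above the worktop, 38 mm from the knob's axis. The marks lie round the rear of the knob; clockwise from above: a bar (stop), then rows of one, two, three and four white dots, each row reading outward. The pointer must point at it.
- selector (a joint): Angle of the selector knob in rad, growing clockwise seen from above: 0 stop, 0.55 one dot, 1.10 two dots, 1.65 three dots, 2.20 four dots; end stops just beyond 0 and 2.20. A spring clicks it into each position: about 0.1 N m to leave one; let go in between, it falls to the nearer. It starts at stop or at one dot.
- oil_bottle: Bystander: green glass oil bottle, 62 mm diameter, 250 mm high, standing; origin at the centre of its underside.
- tumbler: Bystander: clear glass tumbler, 68 mm diameter at the rim, 90 mm high, standing; origin at the centre of its underside.
- board: Bystander: round wooden board 180 mm across and 14 mm thick with a small knife lying on it (26 mm high in all); origin at the centre of its underside.
There are look-alikes about, which are no part of the job. Leave any blue or purple look-alike of the mug alone.

How it is judged:
By the outcome, as a careful person would: the job done as asked, in the order asked, and still so for the second after the job is handed in, with the robot touching nothing.
It also fails if it takes over 61 s, if anything falls off the work surface, if the arm or the gripper's body presses on something with over 40 N, if the wrist force passes 120 N, or if a joint passes its speed limit or range.

## Working session

There is one attempt and no reset: what is moved stays moved. The work goes in short steps, each a Python script; the robot and the scene stay as the last script left them, time stands still between calls to the robot, and variables do not carry over. Pictures are saved under pics/ and viewed, and the job is handed in when it is done.

```bash
ls; mkdir -p pics; python3 - <<'E'
from rig import *
import cv2,numpy as np
print(tcp_to_tips if not callable(tcp_to_tips) else tcp_to_tips())
s=get_state();print({k:np.round(v,3).tolist() for k,v in s.items()})
for n in ["scene","side","wrist"]:
    c=capture(n);np.savez(f"pics/{n}0.npz",**c)
    cv2.imwrite(f"pics/{n}0.png",c["color"][:,:,::-1]);print(n,c["mtx"].tolist(),c["eye"],c["attitude"])
E
```

```text
pics
0.022
{'clock': 0.0, 'q': [-1.326, 0.468, -0.012, 1.604, 0.006, 1.071, -0.056], 'qd': [0.001, -0.0, 0.001, 0.002, 0.0, 0.001, -0.0], 'effort': [0.0, -53.239, 0.021, -25.13, 0.011, 0.008, -0.0], 'tcp_pos': [0.184, 0.623, 0.252], 'orientation': [-0.424, 0.567, 0.423, 0.566], 'force': [-0.24, 0.225, 0.282], 'moment': [0.037, -0.011, -0.006], 'finger_gap': 0.085}
scene [[541.7597233759365, 0.0, 323.68506189138003], [0.0, 541.7597233759365, 250.06760112158824], [0.0, 0.0, 1.0]] [1.28474908 0.33203222 1.04846158] [ 0.52809034  0.77121406 -0.29225546 -0.202327  ]
side [[583.9390494863895, 0.0, 316.0524987257577], [0.0, 583.9390494863895, 243.0337343515077], [0.0, 0.0, 1.0]] [ 0.19236696 -0.84021883  1.0037119 ] [ 0.88734807 -0.18398562  0.07382758 -0.41630781]
wrist [[414.75025544004654, 0.0, 326.9834786592357], [0.0, 414.75025544004654, 247.315130593373], [0.0, 0.0, 1.0]] [0.11835695 0.64288276 0.37299398] [0.79355647 0.59237191 0.08256038 0.11201531]
```

View pics/scene0.png

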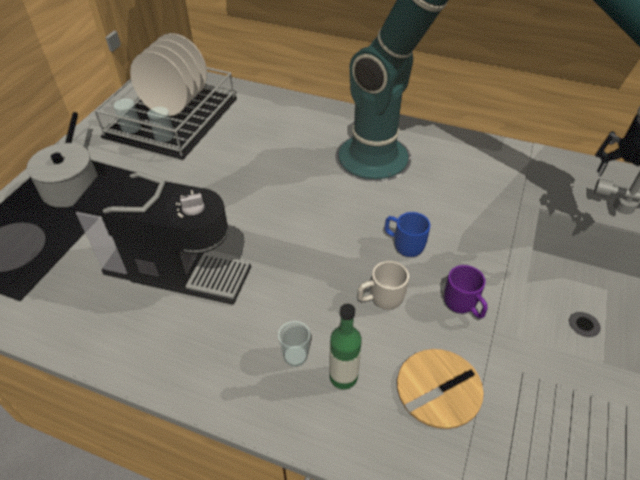

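View pics/side0.png

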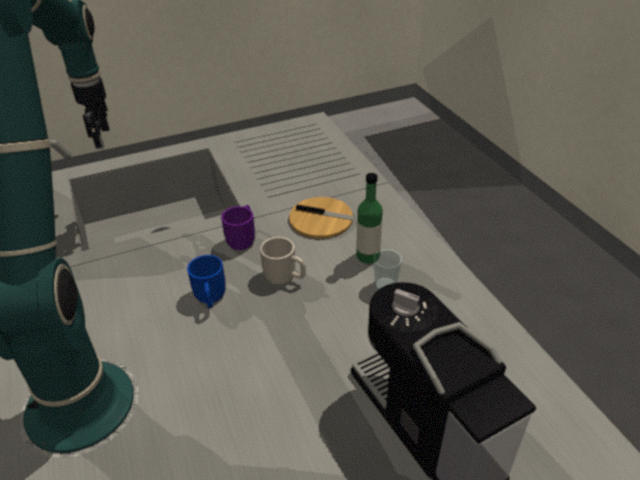

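View pics/wrist0.png

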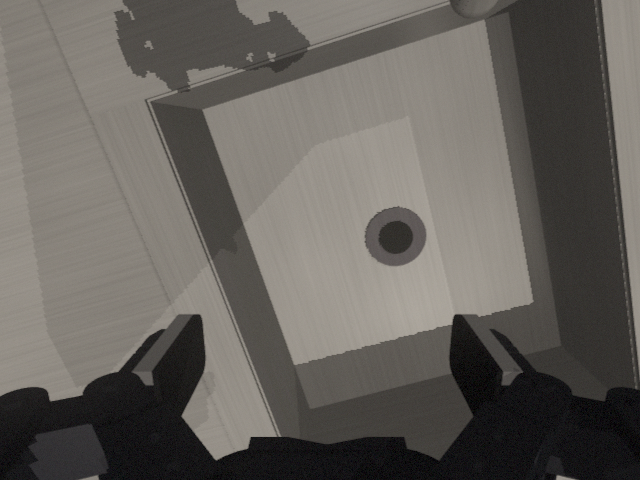

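Scene view: the white mug is at about (388,285) with its handle at (367,291), towards the machine. The machine is at (170,240) with its knob at (191,203). The tumbler is at (294,343), the bottle at (345,350), the board at (440,388), and the blue and purple mugs are close by. Side view: mug (280,260), handle (299,268), knob (405,300). Next I'll compute positions.

```bash
cat > h.py <<'E'
import numpy as np,cv2
from scipy.spatial.transform import Rotation as R
def cloud(c):
    K=c["mtx"];z=c["z_map"];v,u=np.mgrid[:480,:640]
    P=np.stack([(u-K[0,2])/K[0,0]*z,(v-K[1,2])/K[1,1]*z,z],-1)
    W=P@R.from_quat(c["attitude"]).as_matrix().T+c["eye"];W[z<=0]=np.nan
    return W
def rayplane(c,uv,h):
    K=c["mtx"];d=np.c_[(np.atleast_2d(uv)-K[[0,1],2])/[K[0,0],K[1,1]],np.ones(len(np.atleast_2d(uv)))]
    d=d@R.from_quat(c["attitude"]).as_matrix().T
    return c["eye"]+d*((h-c["eye"][2])/d[:,2])[:,None]
def circ(xy):
    f=lambda p:np.hypot(*(xy-p[:2]).T)-p[2]
    from scipy.optimize import least_squares
    m=xy.mean(0);return least_squares(f,[m[0],m[1],.04],loss='soft_l1',f_scale=.002).x
E
python3 - <<'E'
from h import *
np.set_printoptions(precision=4,suppress=True)
for n in["scene","side"]:
    c=dict(np.load(f"pics/{n}0.npz"));W=cloud(c)
    pts={"scene":[(320,240),(388,270),(367,291),(191,203),(346,310),(294,330),(440,388),(220,275)],"side":[(280,340),(280,245),(299,268),(405,300),(371,178),(387,258),(320,217),(370,375)]}[n]
    for u,v in pts: print(n,u,v,W[v,u])
    # topdown
    im=np.zeros((600,800,3),np.uint8); h=np.full((600,800),-1.)
    ok=np.isfinite(W[...,0])&(W[...,2]<.35)&(W[...,2]>-.02)
    p=W[ok];col=c["color"][ok][:,::-1];o=np.argsort(p[:,2]);p=p[o];col=col[o]
    # px: x right from .2..1.0 (1mm) ; y up
    print(np.nanmin(p,0),np.nanmax(p,0))
    a=((p[:,0]-0.1)*800).astype(int);b=(300-(p[:,1])*800*.75).astype(int)
    k=(a>=0)&(a<800)&(b>=0)&(b<600);im[b[k],a[k]]=col[k]
    cv2.imwrite(f"pics/top_{n}.png",im)
E
```

```text
scene 320 240 [ 0.385  -0.0222  0.0008]
scene 388 270 [0.4709 0.1836 0.0643]
scene 367 291 [0.5014 0.1457 0.0022]
scene 191 203 [ 0.611  -0.2237  0.264 ]
scene 346 310 [0.7416 0.168  0.2504]
scene 294 330 [0.7046 0.0431 0.0639]
scene 440 388 [0.7006 0.3682 0.0214]
scene 220 275 [ 0.6039 -0.1961  0.0286]
[-0.6236 -1.5969 -0.02  ] [0.9531 0.7698 0.35  ]
side 280 340 [ 0.4308 -0.01    0.0045]
side 280 245 [0.5215 0.2262 0.068 ]
side 299 268 [ 0.5595  0.2015 -0.0032]
side 405 300 [ 0.5997 -0.2319  0.2676]
side 371 178 [0.7325 0.1584 0.2494]
side 387 258 [0.7426 0.0776 0.0643]
side 320 217 [0.6843 0.3563 0.0134]
side 370 375 [ 0.5602 -0.1942  0.0318]
[-0.1528 -0.5691 -0.02  ] [2.1752 2.2711 0.35  ]
```

```bash
python3 - <<'E'
from h import *
np.set_printoptions(precision=4,suppress=True)
for n,box in[("scene",(340,245,440,325)),("side",(240,225,320,300))]:
    c=dict(np.load(f"pics/{n}0.npz"));W=cloud(c);x0,y0,x1,y1=box
    w=W.copy();sub=w[y0:y1,x0:x1].reshape(-1,3);cs=c["color"][y0:y1,x0:x1].reshape(-1,3).astype(int)
    ok=np.isfinite(sub[:,0])&(cs[:,2]-cs[:,0]<25)&(cs[:,0]-cs[:,1]<35)
    hsv=cv2.cvtColor(c["color"],cv2.COLOR_RGB2HSV)[y0:y1,x0:x1].reshape(-1,3)
    q=sub[ok&(hsv[:,1]<70)]
    print(n,"max z",np.sort(q[:,2])[-20:][::6])
    r=q[(q[:,2]>.084)&(q[:,2]<.097)];print("rim",len(r),circ(r[:,:2]),r.min(0),r.max(0))
    for lo,hi in[(.03,.07)]:
        b=q[(q[:,2]>lo)&(q[:,2]<hi)];C=circ(r[:,:2])[:2]
        rad=np.hypot(*(b[:,:2]-C).T);hh=b[(rad>.05)&(rad<.085)]
        print("handle",len(hh),hh.mean(0),rad.max()); d=hh.mean(0)[:2]-C;print(np.degrees(np.arctan2(d[1],d[0])))
    big=cv2.resize(c["color"][y0-20:y1+20,x0-20:x1+20,::-1],None,fx=4.5,fy=4.5,interpolation=2);cv2.imwrite(f"pics/mug_{n}.png",big[:600,:800])
    # machine top
    k=(np.abs(W[...,2]-.247)<.004)&(W[...,1]<.0)&(W[...,0]>.35)
    print("top",k.sum(),np.nanmin(W[k],0),np.nanmax(W[k],0))
    k=(np.abs(W[...,2]-.030)<.004)&(W[...,1]<.0)&(W[...,0]>.35)&(W[...,1]>-.4)
    print("tray",k.sum(),np.nanmin(W[k],0),np.nanmax(W[k],0))
    hu=cv2.convexHull(W[k][:,:2].astype(np.float32))[:,0];print(cv2.minAreaRect(hu))
c=dict(np.load("pics/scene0.npz"));cv2.imwrite("pics/mach_scene.png",cv2.resize(c["color"][170:310,90:270,::-1],None,fx=4.2,fy=4.2,interpolation=2))
c=dict(np.load("pics/side0.npz"));cv2.imwrite("pics/mach_side.png",cv2.resize(c["color"][270:430,340:540,::-1],None,fx=3.7,fy=3.7,interpolation=2))
E
```

```text
scene max z [0.2516 0.2518 0.2523 0.2528]
rim 324 [0.5069 0.1961 0.0394] [0.4616 0.1491 0.084 ] [0.5484 0.2375 0.0961]
handle 63 [0.5519 0.1423 0.0505] 0.17808920011568907
-50.04305166955728
top 3821 [ 0.542  -0.4195  0.243 ] [ 0.6909 -0.1606  0.251 ]
tray 1823 [ 0.5417 -0.3942  0.026 ] [ 0.6874 -0.1347  0.034 ]
((0.6145523190498352, -0.2716982364654541), (0.11858253180980682, 0.26295819878578186), 7.998271942138672)
side max z [0.0931 0.0934 0.0941 0.0951]
rim 264 [0.5032 0.1913 0.0393] [0.4615 0.1492 0.0841] [0.5453 0.2359 0.0957]
handle 65 [0.5457 0.1344 0.0505] 0.15612553685211472
-53.28839936440748
top 6852 [ 0.5396 -0.425   0.243 ] [ 0.687  -0.1656  0.251 ]
tray 1046 [ 0.5399 -0.3956  0.026 ] [ 0.606  -0.1445  0.0339]
((0.5795409083366394, -0.2701219320297241), (0.06361621618270874, 0.2478937953710556), 3.8985249996185303)
```

View pics/mach_scene.png

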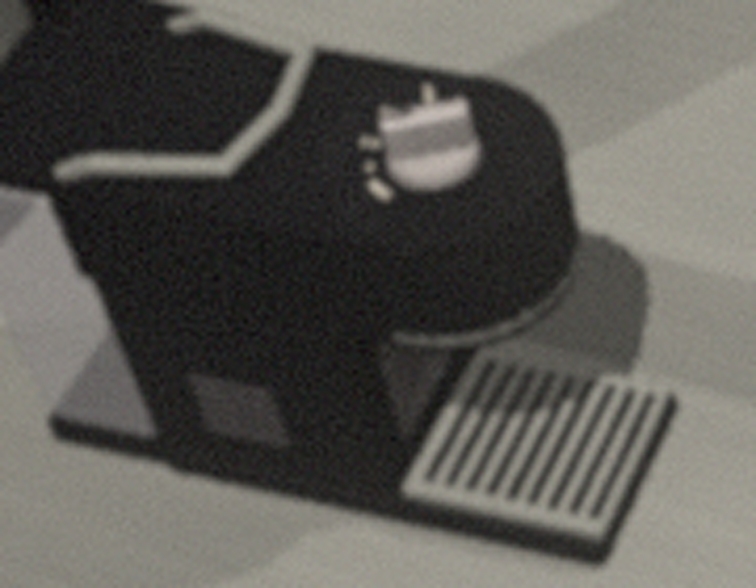

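View pics/mach_side.png

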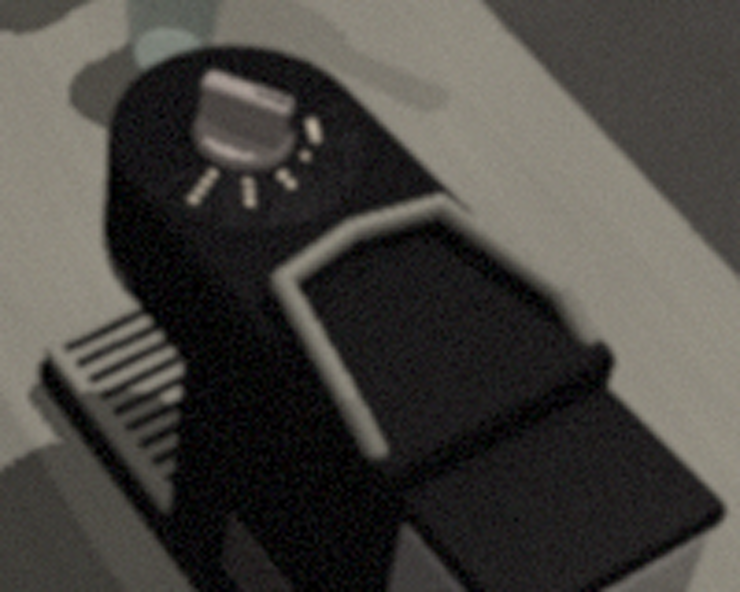

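View pics/mug_scene.png

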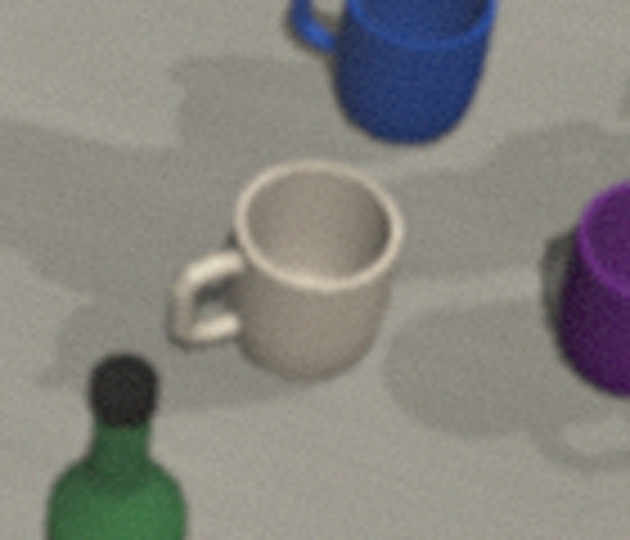

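View pics/mug_side.png

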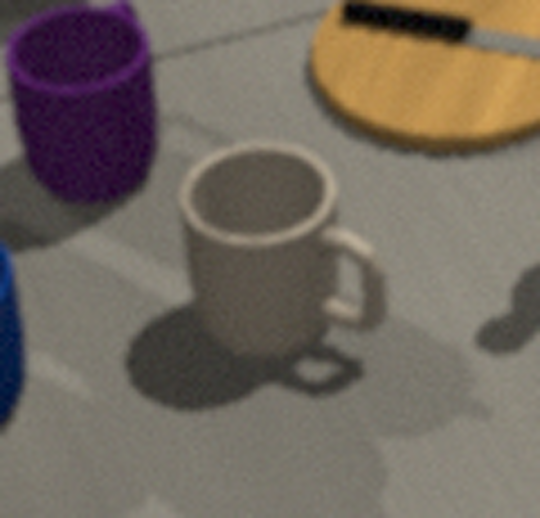

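```bash
python3 - <<'E'
from h import *
np.set_printoptions(precision=4,suppress=True)
for n in["scene","side"]:
    c=dict(np.load(f"pics/{n}0.npz"));W=cloud(c)
    k=(np.abs(W[...,2]-.247)<.003)&(W[...,1]<.0)&(W[...,0]>.5)&(W[...,0]<.72)
    k=cv2.morphologyEx(k.astype(np.uint8),cv2.MORPH_OPEN,np.ones((2,2)))>0
    P=W[k][:,:2]; 
    def fit(yaw,b):
        a=np.array([np.cos(yaw),np.sin(yaw)]);s=P@[-a[1],a[0]];t=P@a
        w=[]
        for lo in np.arange(np.quantile(t,.3),np.quantile(t,.95),.008):
            q=s[(t>lo)&(t<lo+.008)]
            if len(q)>8:w.append((lo,np.quantile(q,.02),np.quantile(q,.98)))
        return np.array(w),t,s
    w,t,s=fit(-1.5,0); print(n,w)
    # side-line slopes
    for j in(1,2):
        p=np.polyfit(w[:,0],w[:,j],1);print(' slope yaw',np.degrees(-1.5+np.arctan(p[0])))
    hu=cv2.convexHull(P.astype(np.float32));r=cv2.minAreaRect(hu);print(r,np.round(cv2.boxPoints(r),4).tolist())
    # knob: points z> .27
    k=(W[...,2]>.268)&(W[...,2]<.285)&(W[...,1]<-.15)&(W[...,1]>-.3)&(W[...,0]>.5)&(W[...,0]<.72)
    Q=W[k];print("knob top",len(Q),Q.mean(0),np.unravel_index(np.argmax(k),k.shape))
    r=cv2.minAreaRect(Q[:,:2].astype(np.float32));print(r)
E
```

```text
Traceback (most recent call last):
ValueError: arange: cannot compute length
```

```bash
cat > m.py <<'E'
from h import *
np.set_printoptions(precision=4,suppress=True)
for n in["scene","side"]:
    c=dict(np.load(f"pics/{n}0.npz"));W=cloud(c)
    k=(np.abs(W[...,2]-.247)<.003)&(W[...,1]<.0)&(W[...,0]>.5)&(W[...,0]<.72)
    P=W[k][:,:2];P=P[np.isfinite(P).all(1)]
    yaw=-1.5;a=np.array([np.cos(yaw),np.sin(yaw)]);s=P@[-a[1],a[0]];t=P@a
    w=[]
    for lo in np.arange(np.quantile(t,.02),np.quantile(t,.98),.012):
        q=s[(t>lo)&(t<lo+.012)]
        if len(q)>8:w.append((lo,np.quantile(q,.01),np.quantile(q,.99)))
    print(n,np.array(w))
    r=cv2.minAreaRect(P.astype(np.float32));print(r)
    k=(W[...,2]>.268)&(W[...,2]<.285)&(W[...,1]<-.15)&(W[...,1]>-.3)&(W[...,0]>.5)&(W[...,0]<.72)
    Q=W[k];print("knob top",len(Q),Q.mean(0))
    print(cv2.minAreaRect(Q[:,:2].astype(np.float32)))
E
python3 m.py
```

```text
scene [[0.2136 0.5469 0.6324]
 [0.2256 0.539  0.643 ]
 [0.2376 0.5325 0.6485]
 [0.2496 0.5278 0.6529]
 [0.2616 0.5253 0.6522]
 [0.2736 0.5275 0.6533]
 [0.2856 0.529  0.6535]
 [0.2976 0.5292 0.653 ]
 [0.3096 0.5305 0.6542]
 [0.3216 0.5294 0.6549]
 [0.3336 0.5306 0.6542]
 [0.3456 0.5325 0.6549]
 [0.3576 0.53   0.6558]
 [0.3696 0.5448 0.6561]
 [0.3816 0.5411 0.6574]
 [0.3936 0.5394 0.6578]
 [0.4056 0.5405 0.658 ]
 [0.4176 0.5366 0.6583]
 [0.4296 0.5396 0.6596]
 [0.4416 0.5377 0.6583]]
((0.6142652630805969, -0.2872093617916107), (0.13065683841705322, 0.2541739046573639), 6.227826118469238)
knob top 136 [ 0.6083 -0.2245  0.2745]
((0.6077824831008911, -0.2249596118927002), (0.016716789454221725, 0.04356694966554642), 36.9480094909668)
side [[0.221  0.5399 0.633 ]
 [0.233  0.5327 0.6391]
 [0.245  0.5267 0.6471]
 [0.257  0.5246 0.6485]
 [0.269  0.5237 0.6486]
 [0.281  0.5247 0.6489]
 [0.293  0.5252 0.6474]
 [0.305  0.5257 0.6483]
 [0.317  0.5265 0.6501]
 [0.329  0.5279 0.6499]
 [0.341  0.5259 0.6528]
 [0.353  0.5263 0.6416]
 [0.365  0.5269 0.6403]
 [0.377  0.5284 0.6414]
 [0.389  0.5277 0.6445]
 [0.401  0.5288 0.6467]
 [0.413  0.5307 0.6487]
 [0.425  0.5298 0.6469]
 [0.437  0.5306 0.6539]
 [0.449  0.5316 0.6537]]
((0.6100459694862366, -0.29221200942993164), (0.13001786172389984, 0.2545616328716278), 5.921613693237305)
knob top 183 [ 0.6036 -0.2312  0.2741]
((0.6043524146080017, -0.22958695888519287), (0.014635112136602402, 0.044124819338321686), 36.244510650634766)
```

```bash
python3 - <<'E'
from h import *
np.set_printoptions(precision=4,suppress=True)
for n,o,f,uv in[("side",(340,270),3.7,[(312,128),(307,155),(287,180),(249,192),(203,188)]),("scene",(90,170),4.2,[(428,95),(385,115),(369,143),(370,166),(380,189)])]:
    c=dict(np.load(f"pics/{n}0.npz"));p=rayplane(c,np.array(uv)/f+o,.247)
    k={"side":[.6034,-.2306],"scene":[.6077,-.2255]}[n]
    d=p[:,:2]-k;print(n,p[:,:2].tolist(),np.hypot(*d.T),np.degrees(np.arctan2(d[:,1],d[:,0])))
# tool frame
q=[-0.424,0.567,0.423,0.566];M=R.from_quat(q).as_matrix();print(M)
print(M.T@(np.array([0.11835695,0.64288276,0.37299398])-[.184,.623,.252]))
from rig import ik
def ori(yaw,th,flip):
    # tool x: horizontal heading yaw, pitched down th; tool z horizontal
    x=np.array([np.cos(yaw)*np.cos(th),np.sin(yaw)*np.cos(th),-np.sin(th)]);z=np.array([-np.sin(yaw),np.cos(yaw),0])*flip
    return R.from_matrix(np.c_[x,np.cross(z,x),z]).as_quat()
mug=np.array([.505,.194]);hy=np.radians(-51.5);yawm=-1.464;org=np.array([.6045,-.218]);a=np.array([np.cos(yawm),np.sin(yawm)])
hb=mug+.0705*np.array([np.cos(hy),np.sin(hy)]);pb=org-.0705*a
for th in[0,20,30,40,50,60,70,90]:
  for fl in(1,-1):
    t=np.radians(th)
    A=ik([*hb,.055],ori(hy+np.pi,t,fl));B=ik([*pb,.085],ori(yawm,t,fl))
    print(th,fl,None if A is None else np.round(A,2),None if B is None else np.round(B,2))
E
```

```text
side [[0.6367267986271947, -0.2389067963759839], [0.6253939916146701, -0.2532704751272641], [0.6085948535988988, -0.26332010587380184], [0.5885979303933618, -0.26268913630371393], [0.5702374535200598, -0.25176872362570424]] [0.0343 0.0316 0.0331 0.0353 0.0393] [ -13.9959  -45.8677  -80.9787 -114.7629 -147.4486]
scene [[0.5669515233452624, -0.25075608998920423], [0.5883122465833492, -0.2635929213798132], [0.6094307599556091, -0.26026182690154115], [0.6238171183659666, -0.2509492584048169], [0.6362971740224711, -0.23763170681383233]] [0.0479 0.0427 0.0348 0.0301 0.0311] [-148.2092 -116.9742  -87.1496  -57.6538  -22.988 ]
[[-0.0003 -0.9591  0.283 ]
 [-0.002   0.283   0.9591]
 [-1.     -0.0003 -0.002 ]]
[-0.121   0.0686  0.0003]
0 1 [ 0.22  1.28 -0.23  1.33 -0.75  1.82 -2.09] [-0.89  1.33  0.76  1.83  0.84  1.01 -1.06]
0 -1 [ 0.19  1.28 -0.19  1.34 -0.78  1.84  1.07] [-0.57  1.14  0.34  1.81  1.19  1.35  1.88]
20 1 [-0.08  1.1   0.21  1.48 -0.9   1.73 -1.9 ] [-0.85  1.12  0.78  1.9   0.74  0.78 -0.87]
20 -1 [ 0.07  1.09 -0.02  1.47 -0.77  1.63  1.14] [-0.34  0.91  0.09  1.87  1.25  1.24 
[... 428 characters left out ...]
] [-0.61  0.78  0.64  1.94  0.48  0.59 -0.42]
50 -1 [-0.12  0.83  0.12  1.68 -0.68  1.21  1.09] [-0.23  0.68  0.13  1.91  0.92  0.81  2.38]
60 1 [-0.8   1.12  1.11  1.79 -1.23  1.58 -1.68] [-0.51  0.72  0.61  1.93  0.25  0.57 -0.14]
60 -1 [-0.21  0.76  0.16  1.75 -0.62  1.06  1.03] [-0.14  0.64  0.12  1.9   0.73  0.71  2.61]
70 1 [-0.89  1.04  1.11  1.86 -1.18  1.37 -1.73] [-0.41  0.68  0.58  1.9  -0.01  0.59  0.17]
70 -1 [-0.3   0.69  0.2   1.82 -0.55  0.9   0.94] [-0.03  0.61  0.08  1.88  0.5   0.67  2.88]
90 1 [-1.17  1.16  1.33  1.98 -1.27  1.2  -1.76] [-0.31  0.71  0.68  1.84 -0.61  0.81  0.8 ]
90 -1 [-0.56  0.62  0.33  1.95 -0.33  0.62  0.65] [-0.63  1.14  1.33  1.85 -1.2   1.24 -1.93]
```

```bash
cat >> h.py <<'E'
def ori(yaw,th,fl=-1):
    x=np.array([np.cos(yaw)*np.cos(th),np.sin(yaw)*np.cos(th),-np.sin(th)]);z=np.array([-np.sin(yaw),np.cos(yaw),0])*fl
    return R.from_matrix(np.c_[x,np.cross(z,x),z]).as_quat()
def xdir(q): return R.from_quat(q).apply([1,0,0])
def save(n,name):
    from rig import capture
    c=capture(n);np.savez(f"pics/{name}.npz",**c);cv2.imwrite(f"pics/{name}.png",c["color"][:,:,::-1]);return c
TH=np.radians(40)
mug=np.array([.505,.194]);hy=np.radians(-51.5);yawm=-1.464;org=np.array([.6045,-.218]);a=np.array([np.cos(yawm),np.sin(yawm)])
E
python3 - <<'E'
from h import *; from rig import *
q=ori(hy+np.pi,TH);hb=np.array([*(mug+.071*np.array([np.cos(hy),np.sin(hy)])),.050])
g=hb-.003*xdir(q);print(g,ik(g,q))
print(ik([.606,.067,.40],q))
move_to([.58,.10,.38],q);print(get_state()["clock"])
move_gripper(.045)
move_linear(g-.10*xdir(q),q,rate=.25)
s=get_state();print(s["clock"],s["tcp_pos"],s["force"])
save("wrist","w1");save("scene","s1")
E
```

```text
[0.55062916 0.13663628 0.05192836] [-0.0516572   0.91817488  0.08510666  1.60360895 -0.71582848  1.35846419
  1.12499871]
[ 0.36156733  0.66746523 -0.45424728  1.23616345 -0.42958435  1.81120321
  0.60061256]
2.5167
4.2 [0.59904317 0.07687578 0.11760858] [0.0880872  0.26672925 1.26024123]
```

View pics/w1.png

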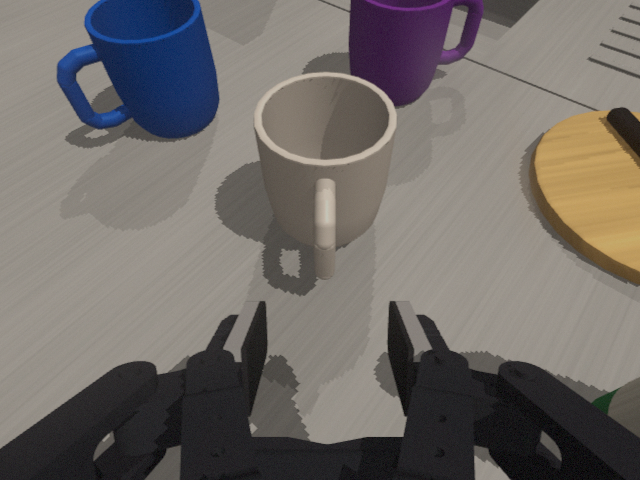

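View pics/s1.png

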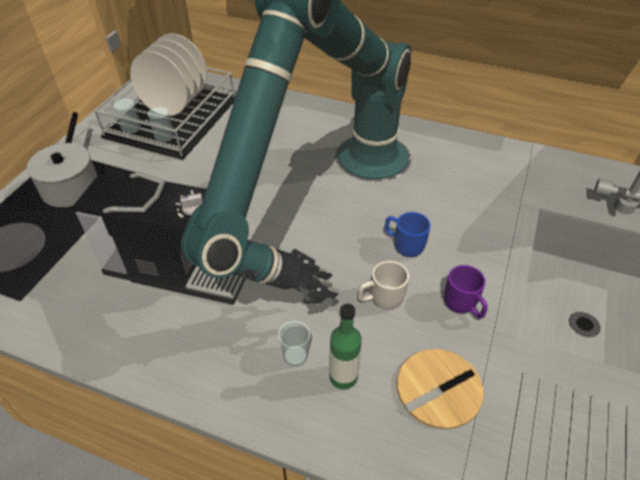

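The wrist view shows the handle bar at column 325, centred between the jaws (265 to 390), with the rim centred at about (325,118). So the yaw is right; next I'll check the radius with the wrist depth, then grasp.

```bash
python3 - <<'E'
from h import *
np.set_printoptions(precision=4,suppress=True)
c=dict(np.load("pics/w1.npz"));W=cloud(c);hsv=cv2.cvtColor(c["color"],cv2.COLOR_RGB2HSV)
sub=W[70:290,250:400].reshape(-1,3);s=hsv[70:290,250:400].reshape(-1,3)
sub=sub[(s[:,1]<70)&np.isfinite(sub[:,0])]
r=sub[(sub[:,2]>.088)&(sub[:,2]<.096)];C=circ(r[:,:2]);print(C,len(r),np.quantile(sub[:,2],.995))
rad=np.hypot(*(sub[:,:2]-C[:2]).T);h=sub[(rad>.06)&(rad<.085)&(sub[:,2]>.025)&(sub[:,2]<.08)];d=h.mean(0)[:2]-C[:2];print(h.mean(0),rad[(sub[:,2]>.03)].max(),np.degrees(np.arctan2(d[1],d[0])),np.hypot(*d))
E
```

```text
[0.5052 0.1938 0.0391] 3479 0.09232394830951508
[0.549  0.1382 0.063 ] 0.075730908022454 -51.7252051229011 0.07082067984406429
```

The wrist depth gives a centre of (0.505,0.194), a rim height of 92 mm and the handle at -51.7°, which all agree. Grasping now.

```bash
python3 - <<'E'
from h import *; from rig import *
q=ori(hy+np.pi,TH);hb=np.array([*(mug+.071*np.array([np.cos(hy),np.sin(hy)])),.050])
g=hb-.003*xdir(q)
print(move_linear(g,q,rate=.10,max_force=8));s=get_state();print(s["tcp_pos"],g,s["force"])
move_gripper(0.0);s=get_state();print(s["finger_gap"],s["force"],s["clock"])
if .008<s["finger_gap"]<.016:
    move_linear(g+[0,0,.03],q,rate=.05);s=get_state();print(s["finger_gap"],s["force"],s["moment"],s["clock"])
    save("wrist","w2");save("scene","s2");save("side","d2")
E
```

```text
False
[0.55135829 0.13607162 0.05222024] [0.55062916 0.13663628 0.05192836] [-0.13863151  0.1666718   0.04429628]
0.010780546874187582 [ 0.24382672 -1.45079254  1.80809447] 5.85
0.011023587759033079 [-0.36203823  0.4725262  -3.51411259] [-1.25926893 -1.01092333  0.04593574] 6.6
```

View pics/d2.png

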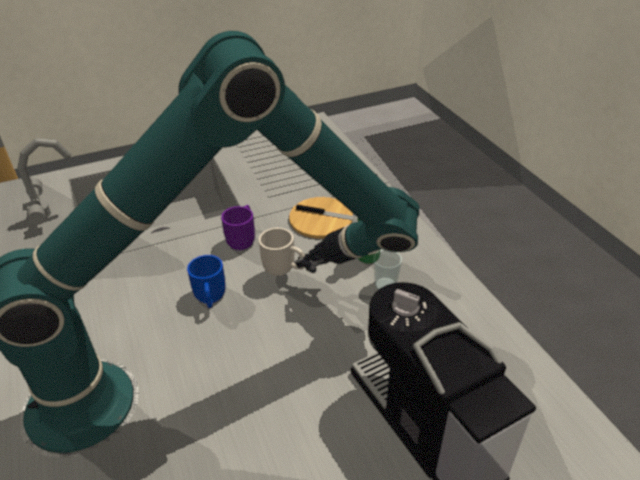

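View pics/w2.png

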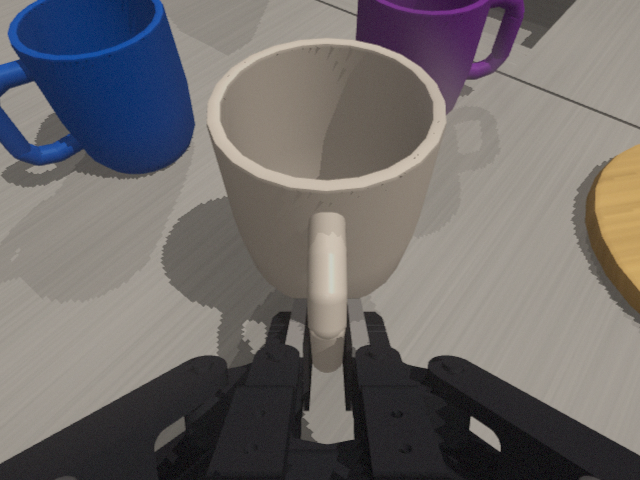

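```bash
cat > rim.py <<'E'
from h import *
np.set_printoptions(precision=4,suppress=True)
def rim(c,box,tcp,guess,z0):
    W=cloud(c);hsv=cv2.cvtColor(c["color"],cv2.COLOR_RGB2HSV);x0,y0,x1,y1=box
    sub=W[y0:y1,x0:x1].reshape(-1,3);s=hsv[y0:y1,x0:x1].reshape(-1,3)
    sub=sub[(s[:,1]<70)&np.isfinite(sub[:,0])]
    r=np.hypot(*(sub[:,:2]-guess).T)
    k=sub[(r>.033)&(r<.047)&(np.abs(sub[:,2]-z0)<.012)]
    # top by angular sector
    an=np.arctan2(*(k[:,:2]-guess).T[::-1]);T=[]
    for b in np.arange(-np.pi,np.pi,.2):
        q=k[(an>b)&(an<b+.2)]
        if len(q)>5:T.append(q[np.argsort(q[:,2])[-max(3,len(q)//10):]].mean(0))
    T=np.array(T);A=np.c_[T[:,:2]-guess,np.ones(len(T))];p=np.linalg.lstsq(A,T[:,2],rcond=None)[0]
    print("rim n",len(T),"tilt deg x,y",np.degrees(p[:2]),"z",p[2],"circ",circ(T[:,:2]))
if __name__=="__main__":
    c=dict(np.load("pics/w2.npz"));rim(c,(200,30,460,320),None,mug,.122)
    from rig import ik,get_state
    q=ori(hy+np.pi,TH)
    p=np.array([*(org-.071*a),.080]);q2=ori(yawm,TH);p=p-.003*xdir(q2);print(p)
    for P,Q in[((.53,.10,.21),q),((.52,.03,.21),ori(np.pi,TH)),((.55,.0,.21),ori(np.radians(225),TH)),(p+[*(-.11*a),.06],q2),(p,q2)]: print(ik(P,Q))
E
python3 rim.py
```

```text
rim n 32 tilt deg x,y [ 0.3592 -0.3925] z 0.12146983268222894 circ [0.5041 0.1953 0.039 ]
[ 0.5967 -0.1451  0.0819]
[ 0.0756  0.6684 -0.0202  1.6387 -0.5978  1.5137  0.9789]
[-0.0183  0.778  -0.1068  1.4303 -0.0246  1.8038  1.4471]
[-0.1136  0.7623 -0.2356  1.4794  0.4937  1.7529  1.8736]
[-0.1612  0.687  -0.283   1.8557  1.0685  1.2785  2.1434]
[-0.0543  0.7627 -0.1762  1.8928  1.2162  1.1008  2.1191]
```

```bash
python3 - <<'E'
from h import *; from rig import *
q=ori(hy+np.pi,TH);q2=ori(yawm,TH);p=np.array([*(org-.071*a),.080])-.003*xdir(q2)
def st(): s=get_state();print(round(s["clock"],2),s["tcp_pos"],s["finger_gap"],s["force"])
move_linear([.53,.10,.21],q,rate=.12);st()
move_linear([.52,.03,.21],ori(np.pi,TH),rate=.05);st()
move_linear([.55,.0,.21],ori(np.radians(225),TH),rate=.03);st()
move_linear(p+[*(-.11*a),.06],q2,rate=.07);st()
save("wrist","w3");save("scene","s3");save("side","d3")
E
```

```text
8.03 [0.52966377 0.10025968 0.20921062] 0.011010324308515207 [ 0.47670628  0.27290699 -4.63752726]
9.59 [0.52006599 0.02972619 0.20999235] 0.011169238635227815 [ 0.50561059  0.57926911 -3.37160513]
11.16 [ 5.50073585e-01 -3.51353536e-04  2.09995215e-01] 0.010641195977363054 [ 0.75032497  0.37104772 -3.05702805]
12.52 [ 0.58536045 -0.03555066  0.14216321] 0.010472921922140539 [-0.45580614  0.24967724 -3.74280662]
```

View pics/s3.png

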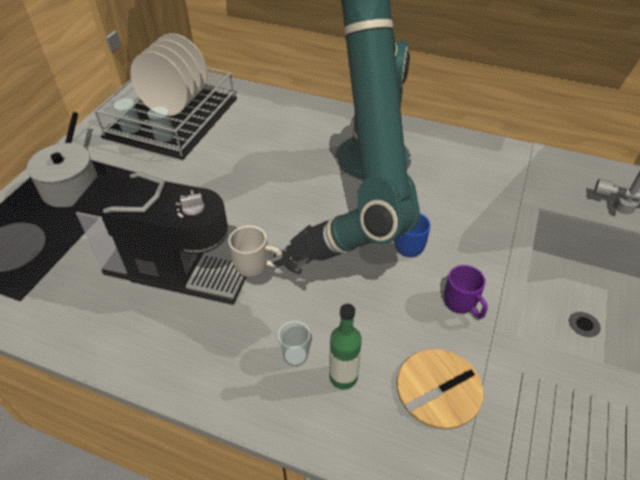

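View pics/w3.png

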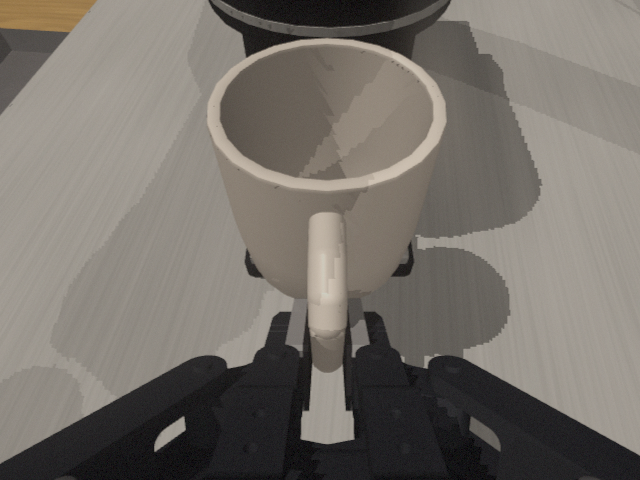

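```bash
python3 - <<'E'
from h import *; from rim import rim
np.set_printoptions(precision=4,suppress=True)
c=dict(np.load("pics/w3.npz"));W=cloud(c)
rim(c,(200,30,460,320),None,np.array([.5853,-.0356])+.0733*a,.180)
k=(W[...,2]>.160)&(W[...,2]<.24)&(W[...,1]<-.15);P=W[k];print(len(P),P.min(0),P.max(0))
for lo in np.arange(.155,.21,.008):
    q=P[(P[:,2]>lo)&(P[:,2]<lo+.008)]
    if len(q)>30: 
        from scipy.optimize import least_squares
        r=least_squares(lambda p:np.hypot(*(q[:,:2]-p).T)-.065,[.606,-.228],loss='soft_l1',f_scale=.002).x
        print(lo,len(q),circ(q[:,:2]),"R65:",r,"org",r-.01*a)
# tray pts
k=(np.abs(W[...,2]-.03)<.006)&(W[...,1]<-.12);T=W[k];print(len(T),T.min(0) if len(T) else 0,T.max(0) if len(T) else 0)
E
```

```text
rim n 32 tilt deg x,y [0.0122 0.4985] z 0.18187006945916523 circ [ 0.5945 -0.1104  0.039 ]
8717 [ 0.5438 -0.2068  0.1676] [ 0.6608 -0.15    0.1916]
0.163 509 [ 0.6055 -0.2269  0.0639] R65: [ 0.6056 -0.2283] org [ 0.6046 -0.2183]
0.171 3177 [ 0.6054 -0.2265  0.0646] R65: [ 0.6055 -0.2269] org [ 0.6044 -0.217 ]
0.17900000000000002 3951 [ 0.6054 -0.2264  0.0644] R65: [ 0.6055 -0.227 ] org [ 0.6044 -0.2171]
0.18700000000000003 1080 [ 0.6056 -0.2281  0.066 ] R65: [ 0.6055 -0.2271] org [ 0.6044 -0.2172]
74 [ 0.5414 -0.1579  0.024 ] [ 0.6529 -0.1371  0.0309]
```

```bash
python3 - <<'E'
from h import *; from rig import *
np.set_printoptions(precision=4,suppress=True)
q2=ori(yawm,TH)
def st(): s=get_state();print(round(s["clock"],2),s["tcp_pos"],s["finger_gap"],s["force"])
P=np.array([.5953,-.1427,.0903]);O=np.array([*(-a),0])
move_linear(P+O*.107,q2,rate=.1)
print(move_linear(P,q2,rate=.06,max_force=8));st()
save("scene","s4");save("side","d4");save("wrist","w4")
print(move_linear(P-[0,0,.012],q2,rate=.02,max_force=3));st()
save("scene","s5")
E
```

```text
False
15.27 [ 0.5954 -0.1422  0.0902] 0.01111231276354302 [ 0.011   0.1747 -4.0968]
True
15.88 [ 0.5954 -0.1427  0.082 ] 0.010888293124515 [0.4747 0.6584 4.5389]
```

View pics/s5.png

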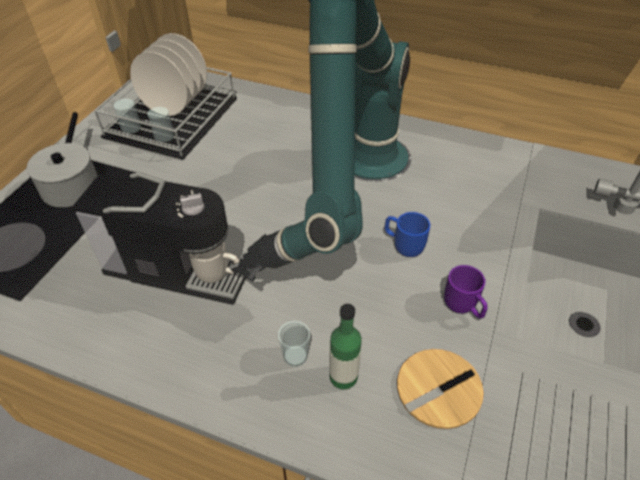

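View pics/w4.png

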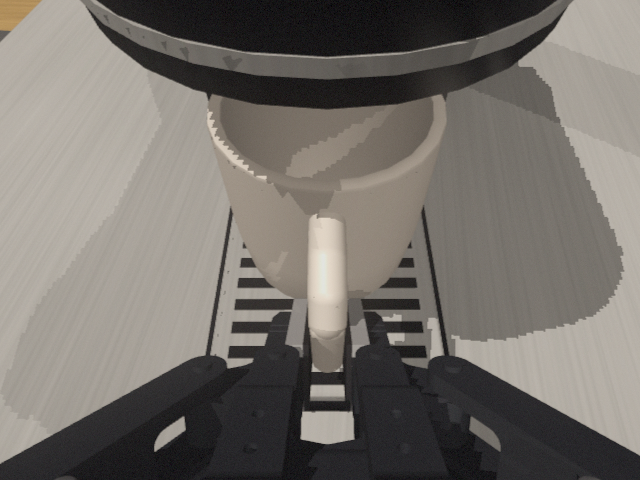

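Wrist view: the tray edges (row 290, about 228 and 428), nose and mug are all centred at columns 327 to 329. Contact came at the predicted height. Releasing.

```bash
python3 - <<'E'
from h import *; from rig import *
np.set_printoptions(precision=4,suppress=True)
q2=ori(yawm,TH)
move_gripper(.035);s=get_state();print(s["clock"],s["force"],s["finger_gap"])
p=s["tcp_pos"]
print(move_linear(p-.13*xdir(q2),q2,rate=.12,max_force=6));print(get_state()["clock"])
save("scene","s6");save("side","d6");save("wrist","w6")
E
python3 - <<'E'
import sys;sys.path.insert(0,'.')
import os;os.chdir('.')
from h import *
np.set_printoptions(precision=4,suppress=True)
c=dict(np.load("pics/w6.npz"));W=cloud(c);hsv=cv2.cvtColor(c["color"],cv2.COLOR_RGB2HSV)
ok=(hsv[...,1]<70)&np.isfinite(W[...,0]);P=W[ok]
k=P[(P[:,2]>.112)&(P[:,2]<.126)&(P[:,1]<-.14)&(P[:,1]>-.28)&(abs(P[:,0]-.605)<.06)];print("rim",len(k),circ(k[:,:2]),np.quantile(k[:,2],.98))
from scipy.optimize import least_squares
C=least_squares(lambda p:np.hypot(*(k[:,:2]-p).T)-.042,[.605,-.218],loss='soft_l1',f_scale=.002).x;print("R42",C)
for lo,hi in[(.061,.097)]:
    h=P[(P[:,2]>lo)&(P[:,2]<hi)];r=np.hypot(*(h[:,:2]-C).T);h=h[(r>.055)&(r<.085)];d=h.mean(0)[:2]-C;print("handle",len(h),h.mean(0),np.degrees(np.arctan2(d[1],d[0])),"want",np.degrees(yawm)+180)
E
```

```text
16.2833 [ 0.5722  0.5738 -0.1878] 0.035093309905375646
False
17.5167
rim 3111 [ 0.6043 -0.215   0.0387] 0.12264134751927148
R42 [ 0.6047 -0.2186]
handle 1429 [ 0.6039 -0.2152  0.0817] 103.41927997892137 want 96.11897879284749
```

View pics/w6.png

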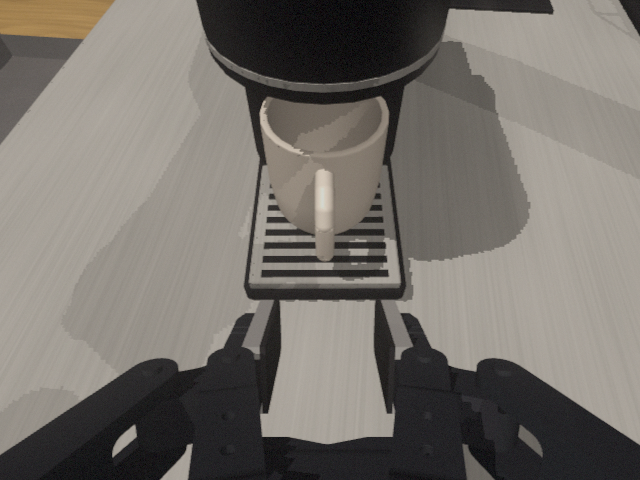

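```bash
cat > chk.py <<'E'
from h import *
np.set_printoptions(precision=4,suppress=True)
def chk(f):
    c=dict(np.load(f));W=cloud(c);hsv=cv2.cvtColor(c["color"],cv2.COLOR_RGB2HSV)
    ok=(hsv[...,1]<70)&np.isfinite(W[...,0]);P=W[ok];P=P-[*org,0];L=np.c_[P[:,:2]@a,P[:,:2]@[-a[1],a[0]],P[:,2]]
    k=L[(L[:,2]>.117)&(L[:,2]<.124)&(np.hypot(L[:,0],L[:,1])<.055)&(np.hypot(L[:,0],L[:,1])>.03)&(L[:,0]<.03)];print("rim mach frame",len(k),circ(k[:,:2]))
    b=L[(L[:,2]>.06)&(L[:,2]<.10)&(L[:,0]<-.055)&(L[:,0]>-.085)&(abs(L[:,1])<.03)];print("bar",len(b),b.mean(0),b.min(0),b.max(0))
    t=L[(abs(L[:,2]-.03)<.003)&(L[:,0]<-.03)&(L[:,0]>-.08)&(abs(L[:,1])<.07)];print("tray",t.min(0),t.max(0))
    W2=W[np.isfinite(W[...,0])]-[*org,0];n=np.c_[W2[:,:2]@a,W2[:,:2]@[-a[1],a[0]],W2[:,2]];n=n[(n[:,2]>.17)&(n[:,2]<.2)&(n[:,0]>-.06)&(n[:,0]<.0)];print("nose",circ(n[:,:2]))
if __name__=="__main__":
    chk("pics/w6.npz")
E
python3 chk.py
```

```text
rim mach frame 2047 [-0.0022  0.0001  0.0389]
bar 719 [-0.0752 -0.      0.0836] [-0.0773 -0.006   0.0604] [-0.0689  0.0059  0.1   ]
tray [-0.076  -0.0558  0.027 ] [-0.03    0.0563  0.033 ]
nose [0.0089 0.     0.0648]
```

```bash
cat >> h.py <<'E'
KN=org+.0095*a
def down(bar,fl=1):
    x=np.array([0,0,-1.]);z=np.array([-np.sin(bar),np.cos(bar),0])*fl
    return R.from_matrix(np.c_[x,np.cross(z,x),z]).as_quat()
B0=yawm+.55
E
python3 - <<'E'
from h import *; from rig import *
np.set_printoptions(precision=3,suppress=True)
for fl in(1,-1):
    for b in(B0,yawm,yawm-.55,yawm-.65): print(fl,ik([*KN,.28],down(b,fl)),ik([*KN,.36],down(b,fl)))
E
```

```text
1 [ 0.287  0.437  0.028  1.586 -0.013  1.119  0.975] [ 0.264  0.38   0.06   1.488 -0.023  1.274  0.983]
1 [ 0.179  0.437  0.176  1.594 -0.082  1.118  0.481] [ 0.155  0.38   0.21   1.496 -0.081  1.273  0.48 ]
1 [-0.421  0.657  1.118  1.633 -0.618  1.249  0.377] [-0.502  0.701  1.35   1.538 -0.687  1.454  0.435]
1 [-0.499  0.807  1.345  1.637 -0.803  1.362  0.42 ] [-0.502  0.701  1.35   1.538 -0.687  1.454  0.335]
-1 [-0.499  0.807  1.345  1.637 -0.803  1.362 -1.521] [-0.502  0.701  1.35   1.538 -0.687  1.454 -1.607]
-1 [-0.499  0.807  1.345  1.637 -0.803  1.362 -2.071] [ 1.105  0.921 -1.554  1.43   0.925  1.642  2.905]
-1 [ 0.555  0.468 -0.343  1.566  0.168  1.137  2.874] [ 0.532  0.407 -0.312  1.468  0.127  1.287  2.907]
-1 [ 0.552  0.468 -0.339  1.566  0.166  1.136  2.775] [ 0.533  0.407 -0.314  1.468  0.128  1.287  2.806]
```

```bash
python3 - <<'E'
from h import *; from rig import *
np.set_printoptions(precision=3,suppress=True)
p=get_state()["tcp_pos"]
move_linear([p[0],p[1]+.03,.37],rate=.2)
move_to([*KN,.37],down(B0));move_gripper(.03);s=get_state();print(s["clock"],s["tcp_pos"],s["q"])
save("wrist","w7")
E
```

```text
20.4333 [ 0.606 -0.226  0.37 ] [ 0.249  0.375  0.078  1.475 -0.03   1.293  0.989]
```

View pics/w7.png

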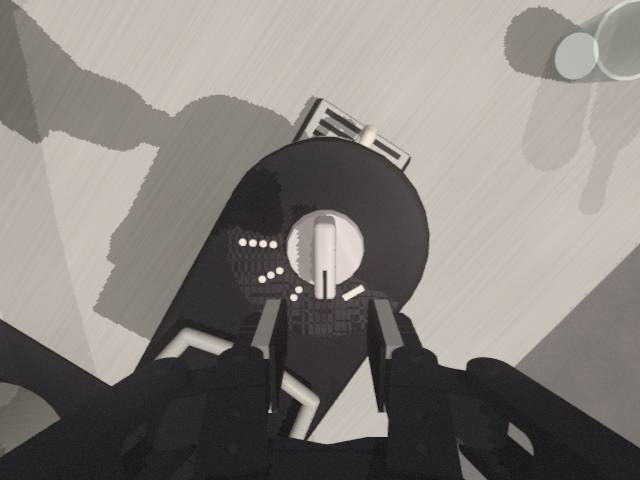

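The pointer's black line is at (325,285), at the hidden one-dot mark between the bar mark (353,293) and two dots (296,294). The bar is parallel to the pads. Checking its centre by depth.

```bash
python3 - <<'E'
from h import *
np.set_printoptions(precision=4,suppress=True)
c=dict(np.load("pics/w7.npz"));W=cloud(c);s=W[205:305,280:370].reshape(-1,3)
b=s[(s[:,2]>.273)&(s[:,2]<.281)];r=cv2.minAreaRect(b[:,:2].astype(np.float32));print(len(b),b.mean(0),r,KN)
E
```

```text
1633 [ 0.6043 -0.2261  0.2766] ((0.6047492623329163, -0.22692561149597168), (0.011559290811419487, 0.04304209351539612), 37.98978042602539) [ 0.6055 -0.2274]
```

```bash
python3 - <<'E'
from h import *; from rig import *
np.set_printoptions(precision=3,suppress=True)
q=down(B0)
print(move_linear([.605,-.227,.300],q,rate=.12,max_force=8),move_linear([.605,-.227,.281],q,rate=.04,max_force=5));s=get_state();print(s["tcp_pos"],s["force"])
move_gripper(0.);s=get_state();print(s["finger_gap"],s["force"],s["moment"],s["clock"])
if .008<s["finger_gap"]<.016:
    j=s["q"].copy()
    for k in range(1,6):
        t=np.array(j);t[6]-=1.10*k/5+(.02 if k==5 else 0);set_joints(t);s=get_state();print(s["q"][6]-j[6],s["force"],s["moment"],s["finger_gap"],s["tcp_pos"],s["clock"])
    save("wrist","w8")
E
```

```text
False False
[ 0.605 -0.227  0.281] [0.048 0.523 0.107]
0.010748495239266843 [-1.743 -0.661  1.392] [-0.026  0.361  0.057] 22.1417
-0.21634251036850405 [-0.29  -0.419  0.119] [0.008 0.083 0.048] 0.010355559155126043 [ 0.605 -0.227  0.282] 22.4667
-0.43454426619345354 [-1.19  -0.141  1.124] [-0.026  0.307 -0.034] 0.010566067275700136 [ 0.605 -0.227  0.282] 22.7917
-0.6535838167978647 [-2.073 -0.4    1.897] [-0.062  0.377 -0.065] 0.010394274469790396 [ 0.605 -0.227  0.282] 23.1167
-0.8733588033782259 [-3.408 -0.325  1.545] [-0.042  0.523 -0.01 ] 0.010223954528342629 [ 0.605 -0.227  0.282] 23.4417
-1.113286808812615 [-3.279 -0.164  2.882] [-0.022  0.702  0.066] 0.01053593544978982 [ 0.605 -0.227  0.282] 23.7833
```

View pics/w8.png

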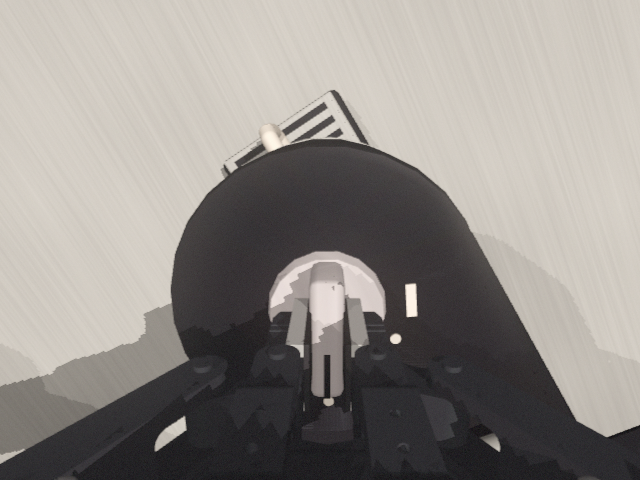

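```bash
python3 - <<'E'
from h import *; from rig import *
from chk import chk
np.set_printoptions(precision=4,suppress=True)
move_gripper(.035);wait(.3)
move_linear([.605,-.227,.37],rate=.12);s=get_state();print(s["clock"],s["force"])
c=save("wrist","w9");W=cloud(c);s=W[190:330,250:400].reshape(-1,3)
b=s[(s[:,2]>.273)&(s[:,2]<.281)];print(len(b),cv2.minAreaRect(b[:,:2].astype(np.float32)))
q2=ori(yawm,TH)
move_linear([.585,-.02,.37],down(B0-1.1),rate=.25)
move_to([.585,-.02,.19],q2);print(get_state()["clock"])
save("wrist","w10");save("scene","s10");save("side","d10");chk("pics/w10.npz")
E
```

```text
25.3833 [-0.5013 -0.0397 -0.2821]
1650 ((0.6053470969200134, -0.22661879658699036), (0.043417297303676605, 0.011973978020250797), 64.7237548828125)
28.575
rim mach frame 1546 [-0.0021  0.0002  0.039 ]
bar 566 [-0.0752  0.      0.0839] [-0.0774 -0.006   0.0607] [-0.0684  0.006   0.1   ]
tray [-0.0762 -0.0558  0.027 ] [-0.03    0.0563  0.0328]
nose [0.009  0.0001 0.0648]
```

View pics/w9.png

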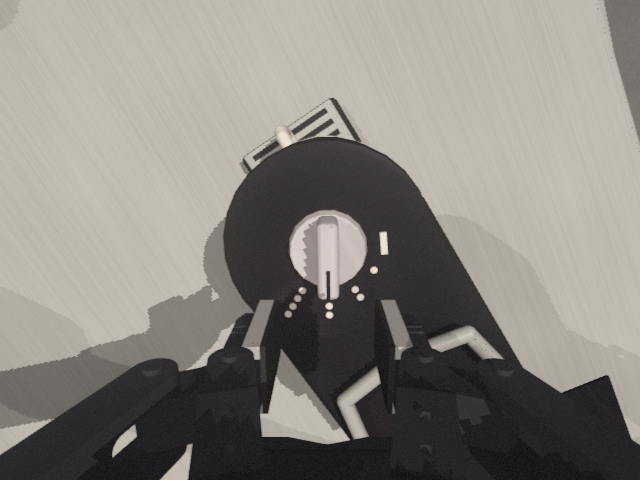

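View pics/w10.png

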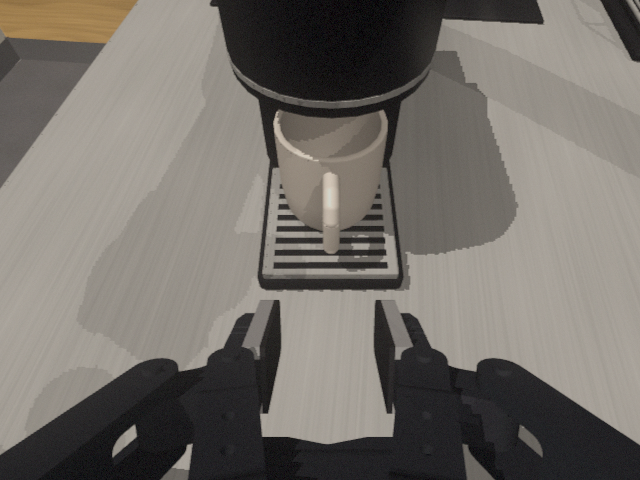

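View pics/s10.png

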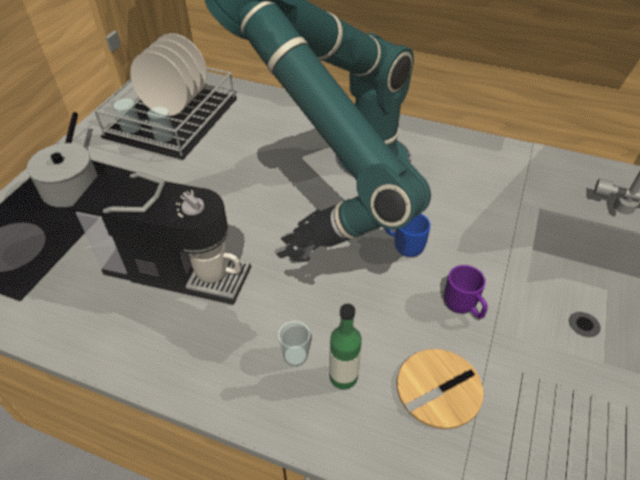

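w9: the pointer (328,285) is lined up with the three-dots row (329,300–316), and the bar direction is -115.3° against a wanted -115.4°. w10 and s10: the mug stands centred with its handle straight out, the bystanders have not moved, and the arm is clear. Handing in.

```bash
python3 - <<'E'
from rig import *
close_job();print(get_state()["clock"])
E
```

```text
the job is handed in; nothing more can be done
the job is handed in; nothing more can be done
```

The mug is on the drip tray under the spout with its handle pointing straight out of the front. The selector is at three dots, and I handed the job in with the clock at about 28.6 s.

I gripped the mug by its handle bar with the tool tilted 40°, carried it over and set it down. Then I turned the knob from one dot to three dots, let go and backed the hand away.

**Mug:** The last wrist-depth check put the mug 0.2 mm off centre sideways and 1–2 mm towards the front. The handle bar was in line with the machine's axis. Mid-carry, the mug's tilt measured about 0.5°.

**Knob:** The bar measured -115.3° after release, against a target of -115.4°, and the black pointer line sits on the three-dots row.

**Bystanders:** The bottle, tumbler, board and the blue and purple mugs look unmoved in the last scene picture, but I did not measure their positions.

**Disagreements:** The scene and side cameras differed from each other by about 4–5 mm. I used their average, which the wrist camera confirmed to about 1 mm. One early handle-angle reading of 103° came from mixed-in pixels; rerunning it with a tighter selection gave a straight handle.

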